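Scribe the gauge datum on a mortar prism through a locked template

TASK

Fit the marking template on the jig: lower its two keyholes over the headed studs, then slide it along until it is locked fully home under the heads, and let go. Take the scriber from its stand and draw its tip over the clamped mortar specimen along the whole L-shaped slot in one slow pass (two or three centimetres a second), from the free end of the long leg round the corner to the end of the short leg, bearing lightly on the specimen all the way (about 5 N) without lifting out of the slot. Then put the scriber back upright in its stand, with the template still locked and the other things on the bench left alone.

Things in the scene. Friction and masses are not known exactly. Their poses are not given: they have to be found in the camera images.
- jig: Fixed marking jig, base 104 x 196 x 10 mm; origin: centre of its underside, y along its length, z up, brass clamp nut sticking out 35 mm at -x. A mortar prism 160 x 40 x 40 mm is clamped along y between two aluminium rails (x = +-22 to +-50 mm, tops at z = 56 mm). The prism's upper face: z = 53 mm at the centre, but sloping along y by up to 3.5 mm in 100 mm, either way, amount not given: feel for it
- stud_a (a point): Centre of the top of the first headed stud, on the jig's rail at jig (36, -48, 67) mm. Shank 7 mm across; head 15 mm across and 4 mm thick, its underside 7 mm above the rail
- stud_b (a point): Centre of the top of the second, equal stud, on the other rail at jig (-36, 30, 67) mm
- template: Loose steel marking template lying flat on the bench: sheet 100 x 130 x 5 mm (x, y, z), 0.2 kg; origin: centre of its underside, z up. Fitted, its axes lie along the jig's: let down with its origin at jig (0, -18, 56) mm the stud heads pass the round holes and it lies on the rails; slid 18 mm towards the jig's +y, the shanks stop it at the slot ends: origin at jig (0, 0, 56) mm, fully home
- template_grip (a point): Centre of the template's black block, to hold it by: 14 mm thick along the template's x, 32 mm long along y, from the sheet's upper side (5 mm above its underside) to 43 mm above its underside. This point is at template (34, 3, 24) mm
- keyhole_a (a point): Centre of the round part of the first keyhole (for stud_a), on the underside at template (36, -30, 0) mm: round part 20 mm across, from it a slot 10 mm wide runs to template -y
- keyhole_b (a point): Centre of the round part of the second keyhole (for stud_b), on the underside at template (-36, 48, 0) mm, equal to the first
- slot_start (a point): Free end of the long leg of the template's L-shaped scribing slot (centre of the rounded end, upper side): template (-8, -42, 5) mm. The slot is 9 mm wide
- slot_corner (a point): Corner of the scribing slot, where the long leg meets the short one: template (-8, 42, 5) mm
- slot_end (a point): End of the short leg of the scribing slot (centre of the rounded end): template (10, 42, 5) mm
- scriber: Loose scriber, 130 mm long, 0.12 kg, upright in its stand. Origin at the rounded tip (4 mm across over its first 14 mm), z from the tip to the top. Shank 10 mm across up to 40 mm from the tip, then a handle 18 x 18 mm square (sides along x and y) from 40 to 130 mm. No spring: on the specimen a fraction of a millimetre makes several newtons
- stand: Fixed stand of the scriber: block 56 x 56 x 50 mm on a foot 80 x 80 x 8 mm; origin: centre of its underside, z up. A hole 14 mm across and 45 mm deep in the middle of its top (z = 50 mm) takes the shank; the handle's shoulder rests on the top, so that the tip is at stand (0, 0, 10) mm
- prism_2: Loose spare mortar prism 160 x 40 x 40 mm lying behind the work, to be left alone. Origin: centre of its underside
- vicat_ring_2: Loose steel ring mould, 92 mm across, 40 mm high, standing behind the work, to be left alone. Origin: centre of its underside
Not all that is in view belongs to the job. There is more than one size of the scriber; the one meant has the size given above.

How it is judged:
On the way, in this order (a step that is already met when the one before it is completed fails the run):
1. the template lies flat on the rails, locked fully home under both stud heads, and is let go (x of template in the frame of jig between -0.004 and 0.004 m and y of template in the frame of jig between -0.004 and 0.004 m and z of template in the frame of jig between 0.053 and 0.059 m and angle between the z axis of template and the z axis of jig, either way round below 0.05 rad and contact force between the fingers and template below 0.1 N), for 0.2 s.
2. the scriber's tip bears lightly on the specimen at the free end of the slot's long leg (x of scriber in the frame of jig between -0.013 and -0.003 m and y of scriber in the frame of jig between -0.048 and -0.036 m and z of scriber in the frame of jig below 0.058 m and contact force between scriber and jig between 0.5 and 15 N), for 0.04 s.
3. the tip, still bearing lightly, passes along the long leg (x of scriber in the frame of jig between -0.013 and -0.003 m and y of scriber in the frame of jig between -0.034 and -0.022 m and z of scriber in the frame of jig below 0.058 m and contact force between scriber and jig between 0.5 and 15 N), for 0.04 s.
4. the tip, still bearing lightly, passes along the long leg (x of scriber in the frame of jig between -0.013 and -0.003 m and y of scriber in the frame of jig between -0.02 and -0.008 m and z of scriber in the frame of jig below 0.058 m and contact force between scriber and jig between 0.5 and 15 N), for 0.04 s.
5. the tip, still bearing lightly, passes along the long leg (x of scriber in the frame of jig between -0.013 and -0.003 m and y of scriber in the frame of jig between -0.006 and 0.006 m and z of scriber in the frame of jig below 0.058 m and contact force between scriber and jig between 0.5 and 15 N), for 0.04 s.
6. the tip, still bearing lightly, passes along the long leg (x of scriber in the frame of jig between -0.013 and -0.003 m and y of scriber in the frame of jig between 0.008 and 0.02 m and z of scriber in the frame of jig below 0.058 m and contact force between scriber and jig between 0.5 and 15 N), for 0.04 s.
7. the tip, still bearing lightly, passes along the long leg (x of scriber in the frame of jig between -0.013 and -0.003 m and y of scriber in the frame of jig between 0.022 and 0.034 m and z of scriber in the frame of jig below 0.058 m and contact force between scriber and jig between 0.5 and 15 N), for 0.04 s.
8. the tip reaches the corner (x of scriber in the frame of jig between -0.013 and -0.003 m and y of scriber in the frame of jig between 0.036 and 0.048 m and z of scriber in the frame of jig below 0.058 m and contact force between scriber and jig between 0.5 and 15 N), for 0.04 s.
9. the tip passes along the short leg (x of scriber in the frame of jig between -0.002 and 0.0045 m and y of scriber in the frame of jig between 0.036 and 0.048 m and z of scriber in the frame of jig below 0.058 m and contact force between scriber and jig between 0.5 and 15 N), for 0.04 s.
10. the tip reaches the end of the short leg (x of scriber in the frame of jig between 0.006 and 0.015 m and y of scriber in the frame of jig between 0.036 and 0.048 m and z of scriber in the frame of jig below 0.058 m and contact force between scriber and jig between 0.5 and 15 N), for 0.04 s.
At the end, for the whole second after the job is handed in: the template is still locked fully home (within 4 mm along and across, flat on the rails within 3 mm) and the scriber stands upright in its stand (within 5 mm of the hole's axis, shoulder down within 3 mm, tilt under 0.08 rad), both at rest (x of template in the frame of jig between -0.004 and 0.004 m and y of template in the frame of jig between -0.004 and 0.004 m and z of template in the frame of jig between 0.053 and 0.059 m and angle between the z axis of template and the z axis of jig, either way round below 0.05 rad and x of scriber in the frame of stand between -0.005 and 0.005 m and y of scriber in the frame of stand between -0.005 and 0.005 m and z of scriber in the frame of stand between 0.007 and 0.013 m and angle between scriber's own z axis and vertical below 0.08 rad and linear speed of each of scriber, template below 0.02 m/s); the robot touches nothing.
It fails at once if the scriber is pressed on the jig or specimen with more than 30 N (contact force between scriber and jig above 30 N).
It fails at once if the scriber is dragged over the specimen faster than 8 cm/s (contact force between scriber and jig above 1 N and linear speed of scriber above 0.08 m/s and z of scriber in the frame of jig below 0.058 m).
It fails at once if the scriber is lifted out of the slot in the middle of the long leg (x of scriber in the frame of jig between -0.013 and -0.003 m and y of scriber in the frame of jig between -0.03 and 0.03 m and z of scriber in the frame of jig between 0.062 and 0.07 m).
It fails at once if the spare prism or the ring mould is moved by more than 2 cm (distance of any of prism_2, vicat_ring_2 from where it was at the start of the episode above 0.02 m).
It also fails if it takes over 72 s, if anything falls off the work surface, if the arm or the gripper's body presses on something with over 40 N, if the wrist force passes 120 N, or if a joint passes its speed limit or range.

ROBOT

A 6-joint arm with a two-finger parallel gripper is mounted at the origin on a cart in front of the work surface, level with it; the furniture and walls round the work are solid. World frame = base frame: x ahead of the robot, y to its left, z up, the work surface at z = 0. Lengths are in m, angles in rad, forces in N, time in s.
With the tool pointing down it reaches from about 0.25 to 0.85 m from the base axis. Payload 12.5 kg.
Tool frame: the origin (TCP) lies between the finger pads; the fingertips stand 25 mm ahead of it and the grasp point (between the pads) lies 6 mm ahead of it; x points along the fingers, y is the direction in which the jaws open and shut, and the axes are right-handed (so a half turn about x gives the same grasp; the last joint's range is limited). The gripper opens to 93 mm and grips with 3 to 60 N. Pads are 15 mm wide; open, the fingers measure 128 mm over their backs; the gripper's body (75 mm by 188 mm) begins 65 mm behind the grasp point.
Start: joints at [-1.278, 0.351, 1.652, -0, 1.139, -0.085], TCP at [0.203, -0.511, 0.208] pointing down, gripper open.
Joint ranges: [-2.75, 2.75], [-0.79, 2.1], [0.01, 2.65], [-1.57, 4.71], [0.07, 3.14], [-2.87, 2.87]. Speed limits (rad/s): [2.22, 2.22, 2.79, 3.14, 3.14, 3.14].

INTERFACE

Orientations are given as [roll, pitch, yaw] about the fixed x, y, z axes, in that order (R = Rz(yaw) Ry(pitch) Rx(roll)).
In Python, from plant import ctrl, eoat, state, cams gives the robot as it stands. Calls block until the motion is done:
- ctrl.reach(position, orientation): joint-space move of the TCP to a pose.
- ctrl.movel(position, orientation=None, max_speed=0.15, max_force=None): straight line of the TCP; orientation=None keeps the orientation; max_speed is the mean speed in m/s. With max_force (N) it stops when the force on the tool has changed by that much, and returns True; else False.
- ctrl.set_joints(angles): joint-space move.
- eoat.grip(opening, f_grip=None): finger opening in m; f_grip is the grip in N (None keeps the last); returns when the fingers have stopped.
- ctrl.hold(seconds).
- ctrl.inverse_kinematics(position, orientation): joint angles nearest the present ones, or None.
- state(): the state.
- cams.get_image(name): name is "scene" or "top"; returns the picture (420x560x3 uint8, red, green, blue); there is no depth.
- cams.get_calibration(name): a dict with "K" (3x3 intrinsics, pixels), "view" (4x4, takes a point from world to camera coordinates). Camera axes: x right, y up, looking along -z (the intrinsics and any distortion apply to the point x, -y, -z); pixel columns grow to the right and rows downward; lengths in m; the calibration is good to about 2 mm. A picture is of the moment at which its call begins. get_calibration takes no time and is no camera call.
A pose or a line that the arm cannot do raises ctrl.Unreachable and nothing moves.
- ctrl.close_job(): hands the job in, once; it reports no verdict.
The state is a dict: "time": time; "qpos": joint angles; "qd": joint speeds; "joint_efforts": joint torques, N m; "ee_pos": TCP position; "tcp_rot": TCP orientation; "wrist_force": force on the tool from outside, world axes, zero at the start; "ft_torque": the same for the moment, N m; "opening": finger opening in m.
Only numpy, scipy, OpenCV 4.12 (cv2) and the standard library are available. Lean on these libraries where they do the work, as an engineer would, in place of code of your own. Each camera call takes 0.05 s, during which the arm holds its last target.

## Working session

There is one attempt and no reset: what is moved stays moved. The work goes in short steps, each a Python script; the robot and the scene stay as the last script left them, time stands still between calls to the robot, and variables do not carry over. Pictures are saved under pics/ and viewed, and the job is handed in when it is done.

```bash
mkdir -p pics; ls; python3 - <<'E'
from plant import ctrl,eoat,state,cams
import cv2,numpy as np
for n in("scene","top"):
    im=cams.get_image(n); cv2.imwrite(f"pics/{n}0.png",im[...,::-1]); c=cams.get_calibration(n); print(n,{k:np.round(v,4).tolist() if not isinstance(v,str) else v for k,v in c.items()})
s=state();print(s)
E
```

```text
pics
scene {'K': [[444.8872, 0.0, 288.2313], [0.0, 444.8872, 211.5924], [0.0, 0.0, 1.0]], 'view': [[-0.5536, -0.8327, 0.0161, 0.3344], [0.3425, -0.21, 0.9157, -0.2654], [-0.7591, 0.5124, 0.4014, -0.7433], [0.0, 0.0, 0.0, 1.0]]}
top {'K': [[481.6941, 0.0, 288.0908], [0.0, 481.6941, 212.4293], [0.0, 0.0, 1.0]], 'view': [[-0.0282, -0.9996, -0.003, 0.0315], [0.986, -0.0283, 0.1643, -0.586], [-0.1643, 0.0017, 0.9864, -1.3965], [0.0, 0.0, 0.0, 1.0]]}
{'time': 0.1, 'qpos': array([-1.27762167e+00,  3.51175622e-01,  1.65235404e+00, -1.61459233e-05,
        1.13912584e+00, -8.45836616e-02]), 'qd': array([-4.12073899e-04, -2.82630752e-03, -2.18180527e-03, -5.90558733e-04,
       -1.86673586e-03,  2.99993857e-05]), 'joint_efforts': array([ 5.10235259e-04, -4.98030317e+01, -2.85704738e+01,  7.00258976e-02,
        2.38791341e-02, -5.62266052e-05]), 'ee_pos': array([ 0.20279423, -0.51089659,  0.20786127]), 'tcp_rot': array([-1.64159   ,  1.56973337,  1.87776773]), 'wrist_force': array([ 0.43759025, -0.19641415,  0.15889384]), 'ft_torque': array([ 0.04207059, -0.04220825, -0.00223357]), 'opening': 0.09267462887759649}
```

View pics/scene0.png

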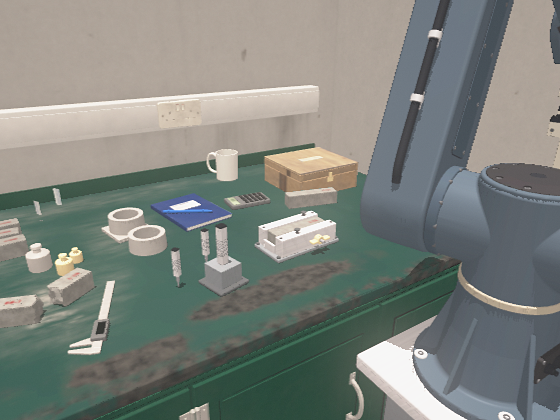

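View pics/top0.png

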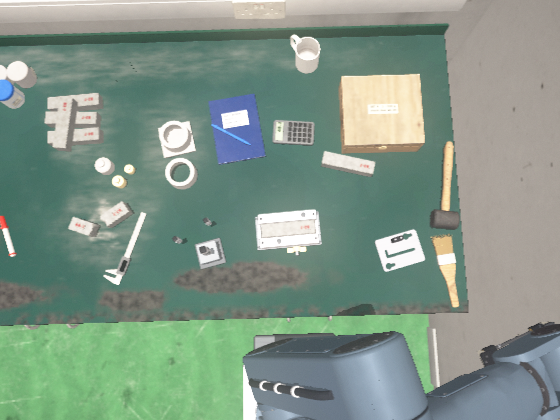

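The scene view shows the stand with a scriber at about (222,262), two other scribers at (206,240) and (177,265), and the jig at (297,236). In the top view the jig is at (288,229), the template at (400,250) and the stand at (209,252). The distractor scribers are at (208,222) and (178,239). I'll zoom in on these.

```bash
python3 - <<'E'
import cv2,numpy as np
t=cv2.imread("pics/top0.png");s=cv2.imread("pics/scene0.png")
def z(im,x0,y0,x1,y1,n,f):
    cv2.imwrite(f"pics/{n}.png",cv2.resize(im[y0:y1,x0:x1],None,fx=f,fy=f,interpolation=cv2.INTER_CUBIC))
z(t,245,195,335,262,"tj",8)
z(t,360,220,440,280,"tt",8)
z(t,160,205,240,275,"ts",8)
z(s,160,210,350,300,"ss",4)
E
```

```text
(no output)
```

View pics/tj.png

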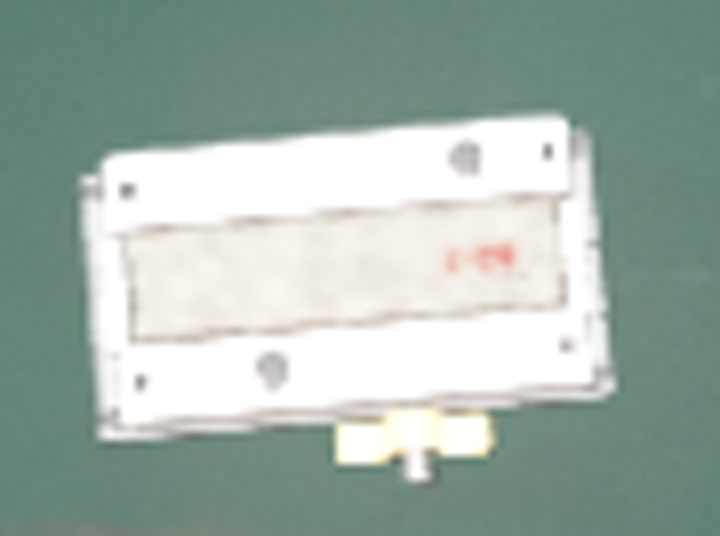

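View pics/tt.png

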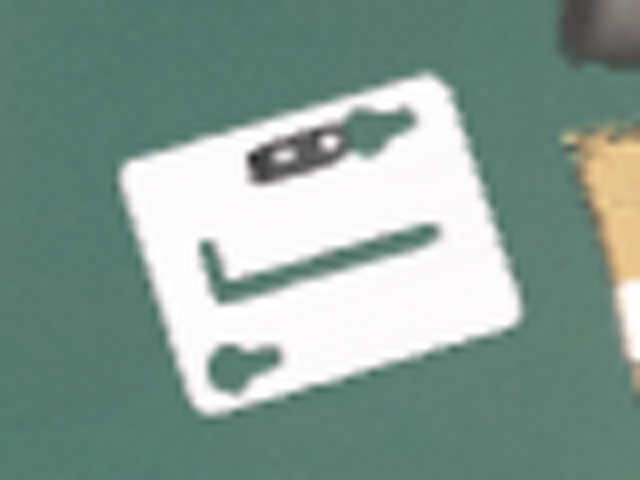

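View pics/ts.png

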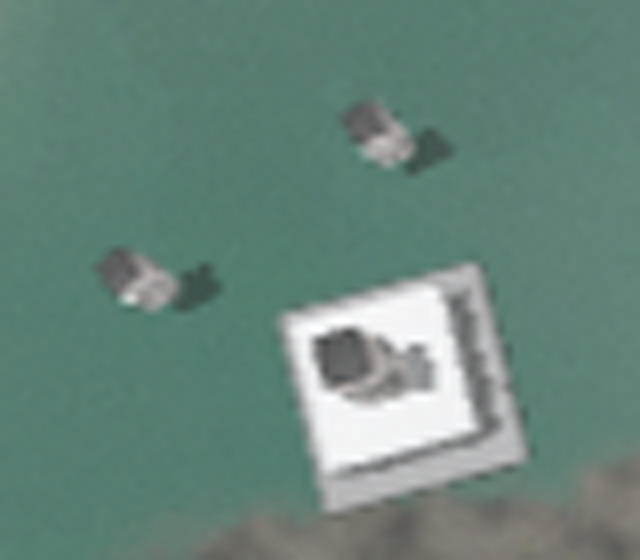

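View pics/ss.png

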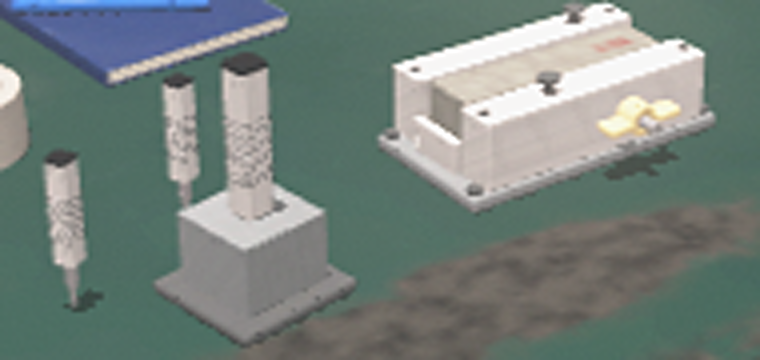

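```bash
cat > h.py <<'E'
from plant import ctrl,eoat,state,cams
import cv2,numpy as np
def cast(name,px,z):
    c=cams.get_calibration(name);K=np.array(c["K"]);V=np.array(c["view"])
    px=np.atleast_2d(px).astype(float)
    if c.get("dist") is not None: pass
    d=np.c_[(px[:,0]-K[0,2])/K[0,0],-(px[:,1]-K[1,2])/K[1,1],-np.ones(len(px))]
    R=V[:3,:3];o=-R.T@V[:3,3];w=d@R
    t=(z-o[2])/w[:,2]
    return o+w*t[:,None]
def ray(name,px):
    a=cast(name,px,0.3)[0];b=cast(name,px,0.)[0];d=b-a;return a,d/np.linalg.norm(d)
def tri(p_top,p_scene):
    A=np.zeros((3,3));B=np.zeros(3);rs=[ray("top",p_top),ray("scene",p_scene)]
    for o,d in rs:
        M=np.eye(3)-np.outer(d,d);A+=M;B+=M@o
    x=np.linalg.solve(A,B);gap=np.linalg.norm(np.cross(rs[0][1],rs[1][1])@(rs[0][0]-rs[1][0]))/np.linalg.norm(np.cross(rs[0][1],rs[1][1]))
    return x,gap
def proj(name,p):
    c=cams.get_calibration(name);K=np.array(c["K"]);V=np.array(c["view"])
    q=np.atleast_2d(p)@V[:3,:3].T+V[:3,3];q=np.c_[q[:,0],-q[:,1],-q[:,2]]@K.T
    return q[:,:2]/q[:,2:]
def avg(name,n=4):
    return np.mean([cams.get_image(name).astype(np.float32) for _ in range(n)],0)
def up(im,x0,y0,x1,y1,f=8):
    "crop+upsample; returns image and function (up px)->(px)"
    c=cv2.resize(im[y0:y1,x0:x1],None,fx=f,fy=f,interpolation=cv2.INTER_CUBIC)
    return c,(lambda p:(np.asarray(p,float)+.5)/f-.5+[x0,y0])
E
python3 - <<'E'
from h import *
T=avg("top");S=avg("scene");np.save("T.npy",T);np.save("S.npy",S)
print(cams.get_calibration("top").keys())
# template outline
c,f=up(T,365,222,435,280);g=c.min(2);m=(g>160).astype(np.uint8)
cs,_=cv2.findContours(m,cv2.RETR_CCOMP,cv2.CHAIN_APPROX_NONE)
for k in sorted(cs,key=cv2.contourArea)[-6:]:
    w=cast("top",f(k[:,0]),0.005)[:,:2]*1000
    r=cv2.minAreaRect(w.astype(np.float32));M=cv2.moments(w.astype(np.float32)); print("tmpl",cv2.contourArea(w.astype(np.float32)),r,M['m10']/M['m00'],M['m01']/M['m00'])
# black block
m=(c.max(2)<95).astype(np.uint8)
n,l,st,ce=cv2.connectedComponentsWithStats(m)
for i in range(1,n):
    if st[i,4]>200: print("dark",st[i],f(ce[i]))
# jig studs
for nm,I,box in(("top",T,(250,200,330,256)),("scene",S,(255,205,342,258))):
    c,f=up(I,*box);g=c.mean(2);sat=c.max(2)-c.min(2)
    m=((g<170)&(sat<25)).astype(np.uint8)
    n,l,st,ce=cv2.connectedComponentsWithStats(m)
    for i in range(1,n):
        if 150<st[i,4]<6000: print(nm,st[i],f(ce[i]).round(2),g[l==i].min())
E
```

```text
dict_keys(['K', 'view'])
tmpl 23.079797757789493 ((502.0611267089844, -310.34173583984375), (6.9532365798950195, 4.228523254394531), 88.36402893066406) 502.0942049949109 -310.4838080723646
tmpl 27.460605156142265 ((506.7494201660156, -328.0731201171875), (6.577715873718262, 5.387771129608154), 88.36387634277344) 506.7338708641062 -327.95644154021755
tmpl 346.76256389031187 ((424.26629638671875, -288.8262939453125), (18.274246215820312, 28.567333221435547), 32.81808853149414) 422.4264420377269 -288.1484822832063
tmpl 806.9245822615921 ((460.4468078613281, -321.8013000488281), (24.548160552978516, 91.79549407958984), 2.76214337348938) 460.51230438394754 -317.52967096445883
tmpl 919.1220742836595 ((505.87603759765625, -328.5950927734375), (18.926137924194336, 68.32047271728516), 19.17075538635254) 505.91841056263974 -326.85627436326064
tmpl 13307.11325414665 ((468.1728820800781, -321.81634521484375), (102.29740905761719, 133.6539306640625), 14.567992210388184) 468.1861092620433 -321.75867052001263
dark [ 519    0   41   48 1741] [431.99472286 224.35471712]
dark [250 115  42  34 566] [398.22371908 238.20384276]
dark [210 131  51  33 710] [393.01672535 240.14524648]
top [489 403  28  17 177] [311.93 250.67] 122.4114
top [454 418  30  21 239] [307.98 253.05] 122.98309
scene [  0   0  35  11 367] [256.6  205.16] 83.392265
scene [ 92  32  60  19 496] [269.47 209.71] 104.70681
scene [102  67  34  17 386] [269.65 214.05] 102.668976
scene [ 662  123   34   70 1519] [339.32 224.29] 100.74769
scene [ 312  184   48   47 1530] [296.67 230.04] 73.48571
scene [  94  204   74  114 5145] [270.95 237.13] 106.95706
scene [198 261  19  11 159] [280.48 237.88] 88.67635
scene [520 286  46  25 431] [322.96 241.81] 136.50673
scene [   0  322  148  102 3437] [262.98 251.64] 86.01939
scene [171 406  37  18 519] [278.25 256.57] 115.47327
```

```bash
python3 - <<'E'
from h import *
T=np.load("T.npy");S=np.load("S.npy")
def dark(I,cx,cy,r,th):
    c,f=up(I,cx-r,cy-r,cx+r+1,cy+r+1);g=c.mean(2);m=(g<th).astype(np.uint8)
    n,l,st,ce=cv2.connectedComponentsWithStats(m)
    return [(st[i].tolist(),f(ce[i]).round(2).tolist()) for i in range(1,n) if st[i,4]>60]
print("a top",dark(T,303,215,5,215));print("b top",dark(T,279,241,5,215))
for th in(120,140,160):print("a sc",dark(S,303,213,6,th));print("b sc",dark(S,297,230,6,th))
def z(im,x0,y0,x1,y1,n,f):
    cv2.imwrite(f"pics/{n}.png",cv2.resize(im[y0:y1,x0:x1][...,::-1],None,fx=f,fy=f,interpolation=cv2.INTER_NEAREST))
z(S,285,200,315,245,"sa",12)
z(T,270,205,312,250,"ta",12)
# rail yaw: outlines on z=0.056
c,f=up(T,248,200,330,262);g=c.min(2)
m=(g>185).astype(np.uint8);m=cv2.morphologyEx(m,cv2.MORPH_CLOSE,np.ones((9,9)))
cs,_=cv2.findContours(m,cv2.RETR_EXTERNAL,cv2.CHAIN_APPROX_NONE)
k=max(cs,key=cv2.contourArea);w=cast("top",f(k[:,0]),0.056)[:,:2]*1000
print(cv2.minAreaRect(w.astype(np.float32)))
E
```

```text
a top [([0, 0, 45, 8, 324], [300.1, 209.96]), ([26, 22, 30, 32, 756], [302.8, 214.23]), ([0, 81, 44, 7, 233], [299.98, 220.15])]
b top [([0, 0, 19, 7, 115], [274.56, 235.89]), ([25, 0, 38, 7, 212], [279.03, 235.86]), ([25, 25, 31, 35, 781], [278.64, 240.6]), ([23, 81, 65, 7, 392], [280.53, 246.11])]
a sc [([0, 0, 104, 55, 3649], [302.37, 209.17]), ([43, 49, 19, 20, 291], [303.04, 214.04])]
b sc [([29, 47, 36, 29, 501], [296.56, 231.08])]
a sc [([0, 0, 104, 70, 4749], [302.31, 209.7])]
b sc [([27, 44, 41, 33, 766], [296.61, 230.84])]
a sc [([0, 0, 104, 71, 5320], [302.37, 209.93])]
b sc [([24, 33, 47, 45, 1360], [296.66, 230.1])]
((523.6014404296875, 16.803665161132812), (131.8946533203125, 190.36378479003906), 3.62233304977417)[ WARN:0@0.062] global loadsave.cpp:1063 imwrite_ Unsupported depth image for selected encoder is fallbacked to CV_8U.
```

View pics/sa.png

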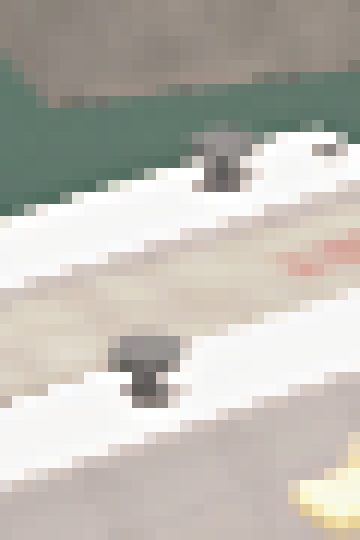

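View pics/ta.png

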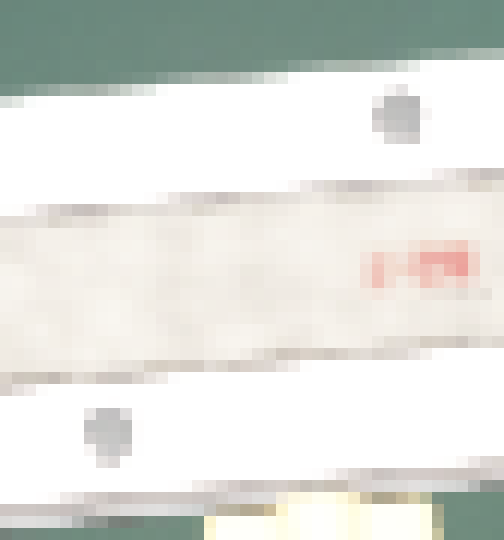

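```bash
python3 - <<'E'
from h import *
T=np.load("T.npy")
pa,pb=(302.8,214.23),(278.65,240.6)
for p,s in((pa,(303,211.4)),(pb,(296.5,228.9))): print("tri",*tri(p,s)," plane",cast("top",p,.067)[0])
A=cast("top",pa,.067)[0,:2];B=cast("top",pb,.067)[0,:2]
d=A-B;dj=np.array([72,-78.])/1000
print("dist",np.linalg.norm(d),np.linalg.norm(dj)); yaw=np.arctan2(d[1],d[0])-np.arctan2(dj[1],dj[0])
print("yaw deg",np.degrees(yaw))
# rail/prism boundary lines: gradient along columns in top image; edges
c,f=up(T,250,200,330,256,8);g=cv2.GaussianBlur(c.min(2),(0,0),4)
def edge(cols,r0,r1,kind,z):
    pts=[]
    for u in range((cols[0]-250)*8,(cols[1]-250)*8,4):
        # follow slanted window
        vc=(r0(u/8+250)-200)*8;seg=g[int(vc-28):int(vc+28),u];dd=np.gradient(seg)
        i=np.argmax(dd) if kind>0 else np.argmin(dd);pts.append((u,int(vc-28)+i))
    w=cast("top",f(np.array(pts)),z)[:,:2]
    l=cv2.fitLine((w*1000).astype(np.float32),cv2.DIST_HUBER,0,.01,.01).ravel()
    if l[1]<0:l[:2]*=-1
    return l, np.degrees(np.arctan2(-l[0],l[1]))
# far rail outer edge ~ row: at x=262 ->219 ; x=312 ->214.7 (approx), image crop tj /8
L1=edge((262,314),lambda u:214.7+(u-262)*(-4.6/52),None,1,.056)
print("far outer",L1)
L2=edge((264,310),lambda u:223.5+(u-264)*(-4./46),None,-1,.056);print("far inner",L2)
L3=edge((264,312),lambda u:237.3+(u-264)*(-4.2/48),None,1,.056);print("near inner",L3)
c0=A-np.array([[np.cos(yaw),-np.sin(yaw)],[np.sin(yaw),np.cos(yaw)]])@[.036,-.048];print("centre",c0)
for l in(L1[0],L2[0],L3[0]):
    n=np.array([l[1],-l[0]]);print("offset x from centre",(l[2:]-c0*1000)@n)
# stand and scriber
c,f=up(T,190,228,232,272,8);
gn=c.min(2);m=(gn>215).astype(np.uint8);m=cv2.morphologyEx(m,cv2.MORPH_CLOSE,np.ones((5,5)))
cs,_=cv2.findContours(m,cv2.RETR_EXTERNAL,cv2.CHAIN_APPROX_NONE);k=max(cs,key=cv2.contourArea)
w=cast("top",f(k[:,0]),.05)[:,:2]*1000;print("stand",cv2.minAreaRect(w.astype(np.float32)))
m=(c.mean(2)<100).astype(np.uint8);n,lb,st,ce=cv2.connectedComponentsWithStats(m)
for i in range(1,n):
    if st[i,4]>200:print(st[i],f(ce[i]))
E
```

```text
tri [ 0.57712068 -0.02805291  0.06806064] 0.0012015208731603623  plane [ 0.5769168  -0.02855845  0.067     ]
tri [0.50095323 0.04526062 0.06721317] 0.0010883519192928552  plane [0.50064125 0.04483364 0.067     ]
dist 0.10585064694466495 0.1061508360777248
yaw deg 3.3943226875722305
far outer (array([-6.3045464e-02,  9.9801064e-01,  5.8930359e+02,  1.6973539e+01],
      dtype=float32), np.float32(3.6146362))
far inner (array([-6.1635818e-02,  9.9809873e-01,  5.6066321e+02,  2.0450165e+01],
      dtype=float32), np.float32(3.5337117))
near inner (array([-6.347994e-02,  9.979831e-01,  5.159474e+02,  1.887940e+01],
      dtype=float32), np.float32(3.6395795))
centre [0.538138   0.01722588]
offset x from centre 51.04789232875994
offset x from centre 22.681112362881947
offset x from centre -22.040891243476526
stand ((475.8805236816406, 257.1292724609375), (56.656497955322266, 56.86033630371094), 13.885506629943848)
[ 78 147  43  51 985] [201.77848985 248.61199239]
[144 326  32  26 565] [209.75652655 270.11537611]
```

Possible scribers: A in the stand (top 202,248; scene 222,245), B at (208,222) and C at (178,239), which are both shorter and thinner. I choose A, because it stands in the stand and its handle is 90 mm long. Next I check its size, yaw and position, and the template grip.

```bash
python3 - <<'E'
from h import *
T=np.load("T.npy");S=np.load("S.npy")
th=np.radians(14.57);R=np.array([[np.cos(th),-np.sin(th)],[np.sin(th),np.cos(th)]])
c0=np.array([.46817,-.3218])
def P(x,y,z):return np.r_[c0+R@[x,y],z]
g=P(.034,.003,.024);print("grip",g)
print("pred block top centre px",proj("top",P(.034,.003,.043)),"block corners",proj("top",[P(.034+a,.003+b,.043) for a,b in((.007,.016),(.007,-.016),(-.007,-.016),(-.007,.016))]).round(1).tolist())
print("keyholes",proj("top",[P(.036,-.03,.005),P(-.036,.048,.005)]).round(1).tolist())
print("slots",proj("top",[P(-.008,-.042,.005),P(-.008,.042,.005),P(.01,.042,.005)]).round(1).tolist())
# scriber cap
c,f=up(T,190,228,232,272,8)
m=(c.mean(2)<105).astype(np.uint8);n,lb,st,ce=cv2.connectedComponentsWithStats(m);i=1+np.argmax(st[1:,4]*(ce[1:,1]<250));print(st[i],f(ce[i]))
k=cv2.findContours((lb==i).astype(np.uint8),0,1)[0][0];w=cast("top",f(k[:,0]),.14)[:,:2]*1000
print("cap rect",cv2.minAreaRect(w.astype(np.float32)))
c,f=up(S,205,215,240,245,8);m=(c.mean(2)<75).astype(np.uint8);n,lb,st,ce=cv2.connectedComponentsWithStats(m)
for j in range(1,n):
    if st[j,4]>100:print("sc",st[j],f(ce[j]));
for th in(80,105):
    pass
cv2.imwrite("pics/cap.png",np.hstack([cv2.resize(T[228:272,190:232][...,::-1],None,fx=9,fy=9,interpolation=0),cv2.resize(S[220:264,200:242][...,::-1],None,fx=9,fy=9,interpolation=0)]).astype(np.uint8))
E
```

```text
grip [ 0.50032191 -0.31034335  0.024     ]
pred block top centre px [[397.85798576 238.17986606]] block corners [[392.0, 237.4], [402.2, 234.5], [403.7, 238.9], [393.5, 241.9]]
keyholes [[405.1, 235.9], [388.2, 265.7]]
slots [[413.5, 248.6], [387.3, 256.3], [385.4, 250.6]]
[  78  147   49   52 1686] [202.27913701 249.00526394]
cap rect ((475.0698547363281, 255.61349487304688), (16.7858943939209, 14.927919387817383), 11.690658569335938)
sc [  81   68   96   41 2310] [220.64345238 225.51850649]
sc [  0 111  24  22 296] [205.63175676 229.6722973 ]
```

View pics/cap.png

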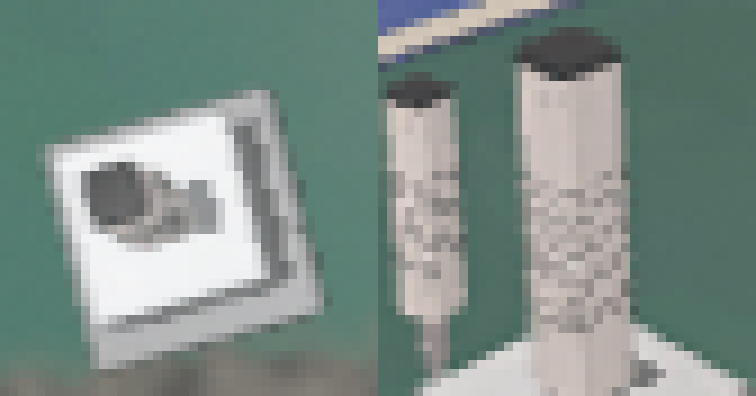

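```bash
cat >> h.py <<'E'
def ori(ydeg): return [0.0,np.pi/2,np.radians(ydeg-90)]   # tool down, jaws along world angle ydeg
def st(tag=""):
    s=state();print(tag,"t=%.2f"%s["time"],"p",s["ee_pos"].round(4),"F",s["wrist_force"].round(2),"M",s["ft_torque"].round(2),"op %.4f"%s["opening"],"q6 %.2f"%s["qpos"][5]);return s
E
python3 - <<'E'
from h import *
print(tri((202.28,249.0),(220.64,225.5)))
G=np.array([.5003,-.3103]);o=ori(14.57)
print(ctrl.inverse_kinematics([*G,.12],o),ctrl.inverse_kinematics([.572,.02,.12],ori(3.55)),ctrl.inverse_kinematics([.4755,.2563,.12],ori(13.9)))
st()
eoat.grip(.05,20);st("grip")
ctrl.reach([*G,.10],o);st("above")
r=ctrl.movel([*G,.034],max_speed=.08,max_force=6);st("down %s"%r)
eoat.grip(0.0,40);st("gripped")
ctrl.movel([*G,.10],max_speed=.1);st("up")
im=cams.get_image("top");cv2.imwrite("pics/t1.png",cv2.resize(im[200:290,340:460],None,fx=6,fy=6)[...,::-1])
cv2.imwrite("pics/s1.png",cams.get_image("scene")[...,::-1])
E
```

```text
(array([0.4754313 , 0.25573912, 0.13941392]), np.float64(0.00025967551792873463))
[-6.34228156e-01  5.21070478e-01  1.62828131e+00 -4.44089210e-16
  9.92240863e-01 -8.88522628e-01] [-4.63829054e-02  4.94484940e-01  1.67329842e+00 -4.44089210e-16
  9.73809288e-01 -1.08342094e-01] [ 4.08177917e-01  4.42628620e-01  1.75928134e+00 -4.44089210e-16
  9.39682688e-01  1.65577150e-01]
 t=0.50 p [ 0.2029 -0.5112  0.2083] F [-0.6  -0.36 -0.42] M [-0.    0.   -0.01] op 0.0929 q6 -0.08
grip t=1.36 p [ 0.2029 -0.5112  0.2083] F [ 1.68 -0.62 -0.61] M [ 0.06 -0.01  0.04] op 0.0504 q6 -0.08
above t=2.76 p [ 0.5    -0.3112  0.1004] F [-0.2   0.7   0.21] M [ 0.01 -0.07  0.  ] op 0.0500 q6 -0.89
down False t=3.73 p [ 0.5006 -0.3105  0.0344] F [ 0.02  0.37 -0.13] M [-0.02 -0.12 -0.06] op 0.0497 q6 -0.89
gripped t=4.65 p [ 0.5003 -0.3103  0.034 ] F [-1.28  0.7   0.46] M [-0.07 -0.12  0.04] op 0.0006 q6 -0.89
up t=5.46 p [ 0.5    -0.3101  0.0995] F [-0.45 -0.4  -0.92] M [-0.03 -0.11 -0.04] op 0.0005 q6 -0.89
```

View pics/t1.png

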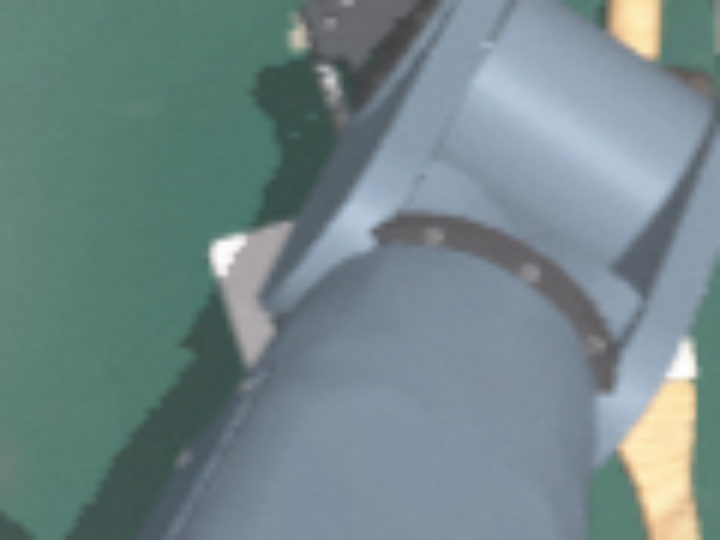

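View pics/s1.png

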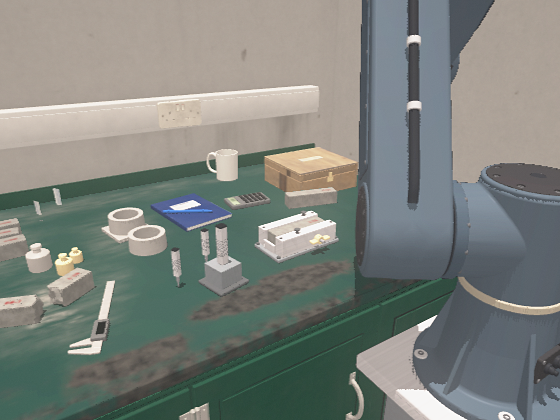

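The gripper closed on nothing (opening 0.6 mm), so I'll move aside and look.

```bash
python3 - <<'E'
from h import *
eoat.grip(.05,40)
s=state();print(s["tcp_rot"])
ctrl.reach([.35,-.45,.2],ori(-20));st()
im=cams.get_image("top");cv2.imwrite("pics/t2.png",cv2.resize(im[200:340,340:500],None,fx=5,fy=5)[...,::-1])
E
```

```text
[2.74755473 1.57078102 1.43103455]
 t=7.41 p [ 0.3505 -0.4492  0.1993] F [ 0.43  0.94 -0.16] M [-0.03 -0.05  0.04] op 0.0499 q6 -0.64
```

View pics/t2.png

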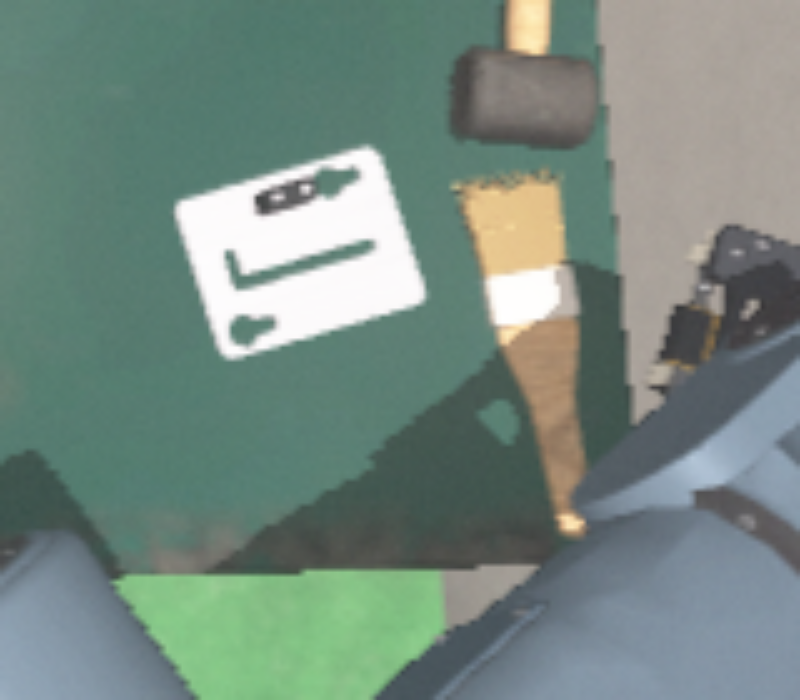

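```bash
python3 - <<'E'
from h import *
print(proj("top",[[.35,-.45,.2],[.5,-.31,.1],[.5,-.31,.03]]))
s=state();print(s["ee_pos"],s["qpos"])
im=cams.get_image("top");cv2.imwrite("pics/t3.png",cv2.resize(im[180:420,400:560],None,fx=2.5*2/2,fy=2.5)[...,::-1])
cv2.imwrite("pics/s3.png",cams.get_image("scene")[...,::-1])
E
```

```text
[[468.43021922 287.22930863]
 [402.1564608  236.07579593]
 [396.79295351 238.7715423 ]]
[ 0.35077839 -0.44896897  0.19914488] [-9.89385798e-01  3.96597949e-01  1.60859650e+00  2.53973757e-04
  1.13778093e+00 -6.42844454e-01]
```

View pics/t3.png

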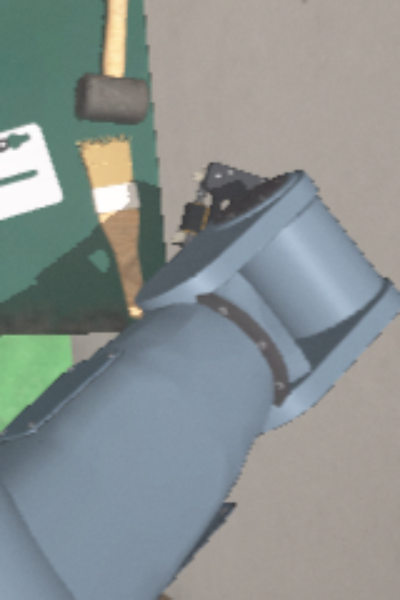

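View pics/s3.png

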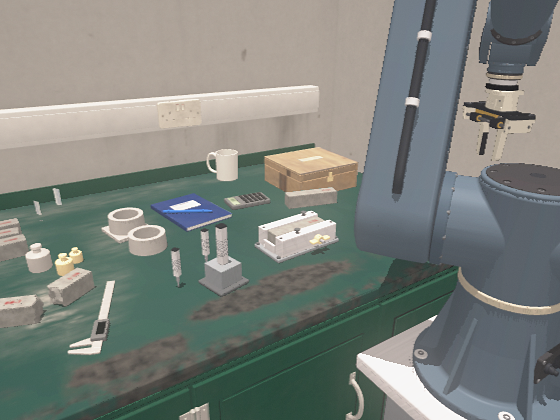

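```bash
python3 - <<'E'
from h import *
p=state()["ee_pos"]
for dz in(-.025,0,.06,.1):print(proj("scene",p+[0,0,dz]),proj("top",p+[0,0,dz]))
print(proj("scene",[[0,0,0],[0,0,.3]]),proj("top",[0,0,.4]))
im=cams.get_image("scene");cv2.imwrite("pics/s4.png",cv2.resize(im[60:180,440:560],None,fx=5,fy=5)[...,::-1])
E
```

```text
[[484.80162781 170.32186257]] [[464.47365483 287.0323726 ]]
[[486.65679474 161.18243806]] [[467.90126413 286.92187119]]
[[491.24297363 138.58876455]] [[476.70263556 286.63812709]]
[[494.41005302 122.98624246]] [[483.06923454 286.4328767 ]]
[[488.38733076 370.46835484]
 [530.53160286 204.96018954]] [[302.63815292 462.54219447]]
```

View pics/s4.png

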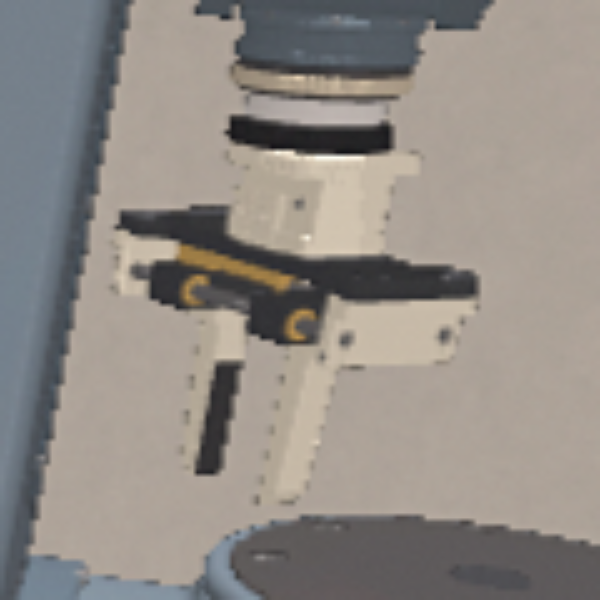

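Fingertips show up about 13 px (~37 mm) higher in the scene view than the stated TCP would put them, which would explain the empty grasp. I'll check with a guarded touch on the bare bench, in view.

```bash
python3 - <<'E'
from h import *
ctrl.reach([.50,-.14,.10],ori(60));st()
im=cams.get_image("scene");cv2.imwrite("pics/s5.png",cv2.resize(im[140:290,250:430],None,fx=4,fy=4)[...,::-1])
r=ctrl.movel([.50,-.14,.03],max_speed=.08,max_force=5);st(r)
if not r: r=ctrl.movel([.50,-.14,-.03],max_speed=.03,max_force=5);st(r)
p=state()["ee_pos"]
im=cams.get_image("scene");cv2.imwrite("pics/s6.png",cv2.resize(im[140:290,250:430],None,fx=4,fy=4)[...,::-1])
print(proj("scene",[p,p-[0,0,.025]]))
ctrl.movel([.50,-.14,.10],max_speed=.15)
E
```

```text
t=8.95 p [ 0.5002 -0.1408  0.1003] F [ 0.52 -0.32  0.81] M [-0.02 -0.13 -0.03] op 0.0498 q6 -1.41
False t=10.03 p [ 0.5003 -0.1401  0.0304] F [-0.86 -0.34 -0.33] M [ 0.08 -0.11  0.03] op 0.0501 q6 -1.41
True t=11.30 p [ 0.5  -0.14 -0.01] F [-1.06  0.14  8.1 ] M [ 0.11  0.12 -0.03] op 0.0498 q6 -1.41
[[352.82657942 239.05466597]
 [352.14232779 247.25357097]]
```

View pics/s5.png

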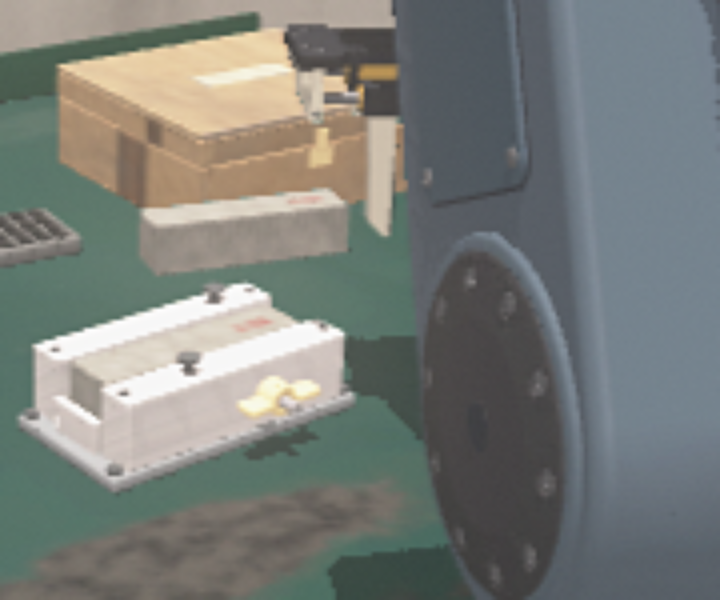

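View pics/s6.png

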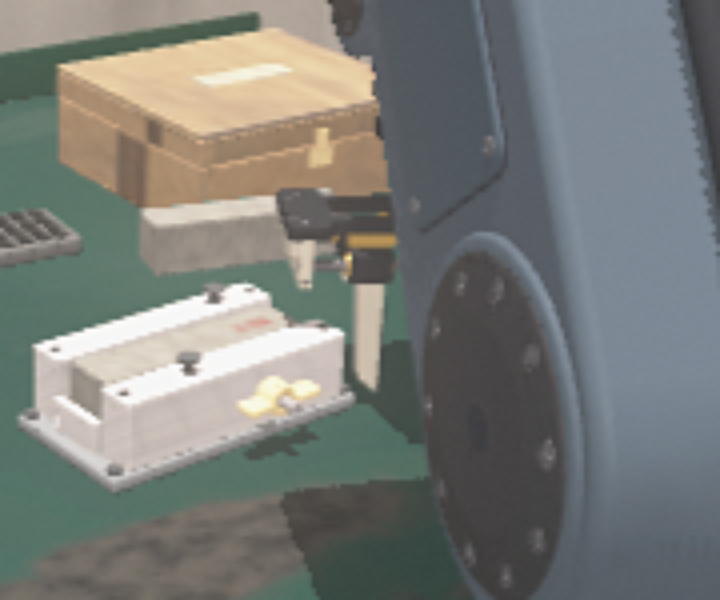

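```bash
python3 - <<'E'
from h import *
print(cast("scene",[(342,237.5),(340,236.5),(344,237)],0.0))
print(proj("scene",[[.5169,-.1108,0],[.483,-.169,0]]))
E
```

```text
[[ 0.50766756 -0.10772999  0.        ]
 [ 0.51504832 -0.10697397  0.        ]
 [ 0.50711167 -0.11418679  0.        ]]
[[340.65999696 235.89329255]
 [365.47622    235.58242252]]
```

The bench touch came at reported TCP z = -0.010. The fingertips are really 10 mm *above* the reported TCP instead of 25 mm below it, so the tool height is off by 35 mm. The lateral position agrees with the scene view. I'll correct for this and grasp again.

```bash
cat >> h.py <<'E'
TIP=0.0102   # true fingertip height above reported TCP (touch test)
JC=np.array([.5382,.0171]);JY=3.55
def rot(d): 
    a=np.radians(d);return np.array([[np.cos(a),-np.sin(a)],[np.sin(a),np.cos(a)]])
def jig(x,y): return JC+rot(JY)@np.array([x,y])   # metres
E
python3 - <<'E'
from h import *
G=np.array([.5003,-.3103]);o=ori(14.57)
ctrl.reach([*G,.05],o);st("above")
r=ctrl.movel([*G,-.002],max_speed=.08,max_force=6);st("down %s"%r)
eoat.grip(0.0,40);st("gripped")
if state()["opening"]>.008:
    ctrl.movel([*G,.09],max_speed=.15);s=st("up")
    t=jig(.034,-.015);ctrl.reach([*t,.12],ori(JY));st("over jig")
    for n in("top","scene"):
        im=cams.get_image(n);cv2.imwrite(f"pics/{n}7.png",im[...,::-1])
E
```

```text
above t=12.97 p [ 0.5001 -0.3093  0.0495] F [-0.42  0.57  0.58] M [ 0.   -0.08  0.04] op 0.0502 q6 -0.89
down False t=13.78 p [ 0.5005 -0.3105 -0.0018] F [-0.08  0.27  0.77] M [-0.03 -0.15  0.05] op 0.0499 q6 -0.89
gripped t=14.44 p [ 0.5004 -0.3103 -0.0019] F [0.45 0.5  2.03] M [-0.01 -0.09 -0.01] op 0.0138 q6 -0.89
up t=15.21 p [ 0.4998 -0.31    0.0891] F [ 0.49 -0.61 -2.17] M [ 0.01 -0.14  0.03] op 0.0137 q6 -0.89
over jig t=16.44 p [0.573  0.0034 0.1196] F [-0.01 -0.61 -2.63] M [-0.03 -0.11  0.02] op 0.0138 q6 -0.14
```

```bash
python3 - <<'E'
import cv2,numpy as np
a=cv2.imread("pics/top7.png")[180:270,230:350];b=cv2.imread("pics/scene7.png")[140:260,240:360]
cv2.imwrite("pics/c7a.png",cv2.resize(a,None,fx=6,fy=6));cv2.imwrite("pics/c7b.png",cv2.resize(b,None,fx=5,fy=5))
E
```

```text
(no output)
```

View pics/c7a.png

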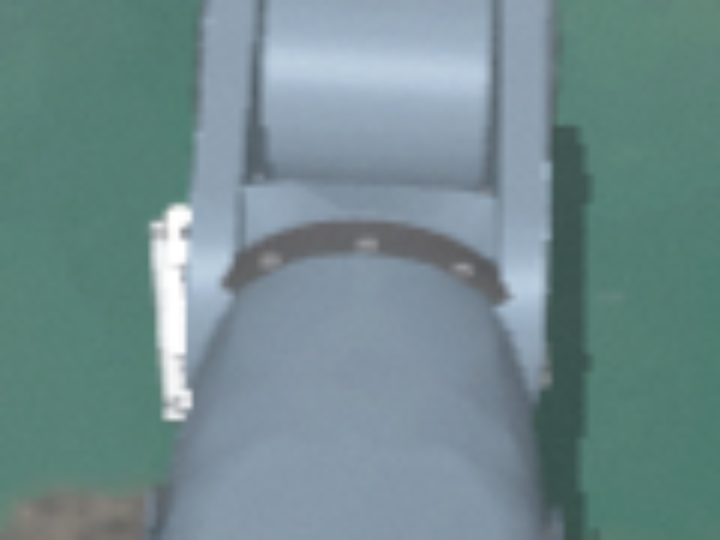

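View pics/c7b.png

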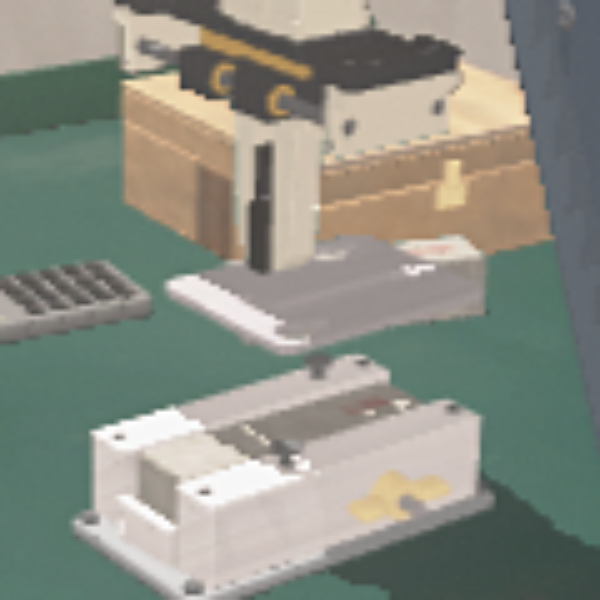

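```bash
python3 - <<'E'
from h import *
p=state()["ee_pos"];o=p[:2]-rot(JY)@[.034,.003]
def W(x,y,z):return np.r_[o+rot(JY)@[x,y],p[2]+.002+z]
for c in((-.05,.065),(.05,.065),(-.05,-.065)): print(c,((proj("scene",W(*c,.005))-[240,140]+.5)*5-.5).round(0))
print("jig ctr rel",(rot(JY).T@(o-JC)))
E
```

```text
(-0.05, 0.065) [[282. 351.]]
(0.05, 0.065) [[158. 285.]]
(-0.05, -0.065) [[488. 291.]]
jig ctr rel [-9.10221370e-05 -1.91057864e-02]
```

```bash
python3 - <<'E'
from h import *
t=jig(.034,-.015)
ctrl.movel([*t,.075],max_speed=.1);st("pre")
r=ctrl.movel([*t,.052],max_speed=.03,max_force=5);st("low %s"%r)
ctrl.hold(.2);st()
im=cams.get_image("scene")[140:260,240:360];cv2.imwrite("pics/s8.png",cv2.resize(im,None,fx=5,fy=5)[...,::-1])
E
```

```text
pre t=17.14 p [0.5733 0.0041 0.0752] F [ 0.31  0.15 -2.28] M [ 0.01 -0.15 -0.01] op 0.0138 q6 -0.14
low True t=17.81 p [0.5728 0.0043 0.054 ] F [-1.57  0.45  5.15] M [-0.01  0.01 -0.03] op 0.0137 q6 -0.14
 t=18.01 p [0.5728 0.0043 0.054 ] F [-1.64  0.59  5.01] M [-0.09 -0.01  0.04] op 0.0137 q6 -0.14
```

View pics/s8.png

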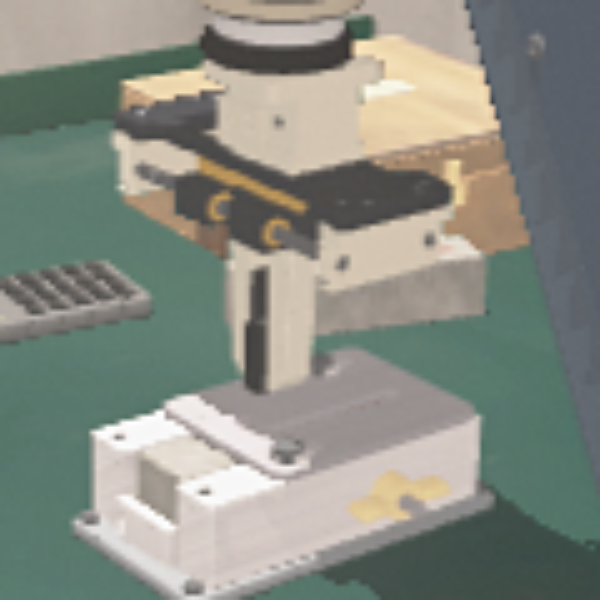

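The template landed at exactly rail height, with stud_b's head through its keyhole at (288,450). Now I slide it home.

```bash
python3 - <<'E'
from h import *
t=jig(.034,-.015);z=.0547
ctrl.movel([*t,z],max_speed=.03);st("up.7")
t2=jig(.034,.0055)
r=ctrl.movel([*t2,z],max_speed=.03,max_force=8);s=st("slide %s"%r)
print("template y est",(rot(JY).T@(s["ee_pos"][:2]-JC)*1000-[34,3]))
im=cams.get_image("scene")[140:260,240:360];cv2.imwrite("pics/s9.png",cv2.resize(im,None,fx=5,fy=5)[...,::-1])
E
```

```text
up.7 t=18.31 p [0.573  0.0043 0.0545] F [-1.36 -0.77 -2.05] M [-0.   -0.12  0.01] op 0.0139 q6 -0.14
slide True t=18.93 p [0.5717 0.0229 0.0544] F [ 0.72 -3.2   0.8 ] M [-0.72 -0.35  0.05] op 0.0139 q6 -0.10
template y est [-0.19182274  0.69726803]
```

View pics/s9.png

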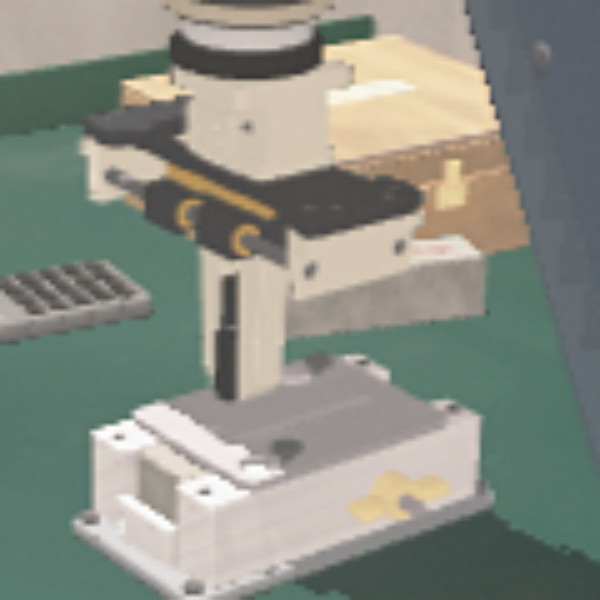

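```bash
python3 - <<'E'
from h import *
p=state()["ee_pos"];t2=jig(.034,.0037)
ctrl.movel([*t2,.0540],max_speed=.03,max_force=6);st("set")
eoat.grip(.05,40);s=st("open")
ctrl.movel([*t2,.13],max_speed=.2)
sc=np.array([.4755,.2563])
ctrl.reach([*sc,.18],ori(13.9));st("over stand")
for n in("top","scene"):
    im=avg(n,2);np.save(n+"10.npy",im);cv2.imwrite(f"pics/{n}10.png",im[...,::-1].astype(np.uint8))
a=cv2.imread("pics/top10.png")[195:262,245:335];b=cv2.imread("pics/scene10.png")[190:265,250:345]
cv2.imwrite("pics/c10.png",np.vstack([cv2.resize(a,(630,469)),]));cv2.imwrite("pics/c10b.png",cv2.resize(b,None,fx=6,fy=6))
E
```

```text
set t=19.23 p [0.5719 0.0228 0.0541] F [-1.45 -3.57  1.43] M [-0.63  0.02  0.09] op 0.0133 q6 -0.10
open t=20.00 p [0.5719 0.0229 0.054 ] F [0.27 0.95 0.34] M [-0.   -0.09  0.04] op 0.0499 q6 -0.10
over stand t=21.54 p [0.4758 0.2555 0.1793] F [ 0.7  -0.35  0.31] M [-0.06 -0.16 -0.01] op 0.0498 q6 0.17
```

View pics/c10.png

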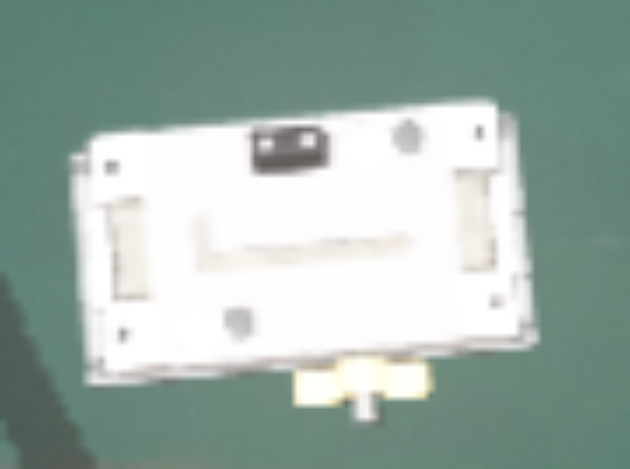

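View pics/scene10.png

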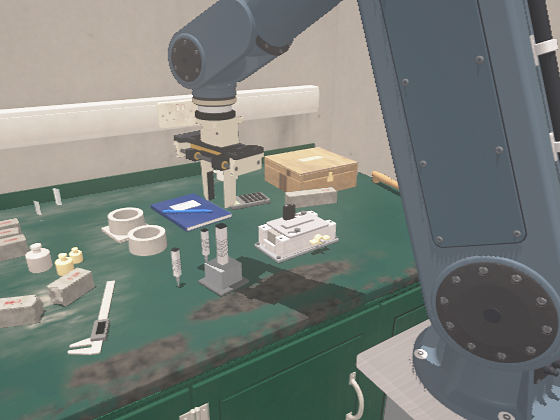

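```bash
python3 - <<'E'
from h import *
T=np.load("top10.npy")
c,f=up(T,250,200,330,256,8)
m=(c.max(2)<150).astype(np.uint8);m=cv2.morphologyEx(m,cv2.MORPH_CLOSE,np.ones((15,15)));n,lb,s_,ce=cv2.connectedComponentsWithStats(m)
for i in range(1,n):
    x,y,w,h,a=s_[i]
    if a>800 and 200<x<420 and y<200:
        k=cv2.findContours((lb==i).astype(np.uint8),0,1)[0][0];w_=cast("top",f(k[:,0]),.099)[:,:2]*1000;r=cv2.minAreaRect(w_.astype(np.float32));print("block",r,(rot(JY).T@(np.array(r[0])/1000-JC)*1000).round(1))
# slot: darker than white inside template
g=c.min(2);m=(g<238).astype(np.uint8);n,lb,s_,ce=cv2.connectedComponentsWithStats(m)
for i in range(1,n):
    if 300<s_[i,4]<8000:
        ys,xs=np.where(lb==i);w_=cast("top",f(np.c_[xs,ys]),.061)[:,:2];q=(w_-JC)@rot(JY)*1000
        print(s_[i],"jig x",q[:,0].min().round(1),q[:,0].max().round(1),"y",q[:,1].min().round(1),q[:,1].max().round(1),"mean",q.mean(0).round(1))
for px in((208,224),(178,241)):print(cast("top",px,.05))
print(cast("top",(206,221),.12), cast("top",(175,238),.12))
E
```

```text
[ 406   94   42   44 1370] jig x 29.1 45.6 y -56.2 -41.0 mean [ 37.1 -48.4]
[ 77 141  21  21 379] jig x 31.7 39.4 y 74.3 81.9 mean [35.6 78.2]
[  70  182   64  125 4983] jig x -22.9 23.2 y 65.7 85.8 mean [ 0.1 74.9]
[ 182  208   46   62 1365] jig x -12.3 10.9 y 29.8 45.9 mean [-3.4 40.3]
[ 238  226  194   37 3749] jig x -12.5 -2.8 y -45.9 25.5 mean [-7.7 -9.5]
[ 214  309   39   43 1314] jig x -43.5 -27.9 y 23.0 37.0 mean [-35.1  29.8]
[[0.55825034 0.25483874 0.05      ]]
[[0.50980985 0.34397938 0.05      ]]
[[0.55674886 0.24883435 0.12      ]] [[0.51067296 0.33647645 0.12      ]]
```

```bash
python3 - <<'E'
from h import *
print(tri((205.8,219.6),(205.6,229.7)),tri((175,238),(176,249)))
E
```

```text
(array([0.56465538, 0.25332138, 0.09228192]), np.float64(0.0018672030571856208)) (array([0.51357058, 0.34217853, 0.0918968 ]), np.float64(0.0019931947994741035))
```

```bash
python3 - <<'E'
from h import *
sc=np.array([.4755,.2563])
eoat.grip(.032,40)
ctrl.movel([*sc,.0608],max_speed=.12,max_force=8);st("down")
eoat.grip(0,40);s=st("grip")
if s["opening"]>.01:
    ctrl.movel([*sc,.165],max_speed=.15);st("up")
    t=jig(-.008,-.042);ctrl.reach([*t,.165],ori(13.9));st("over start")
    ctrl.hold(.2);s=st()
    for n in("top","scene"):
        im=avg(n,2);cv2.imwrite(f"pics/{n}11.png",im[...,::-1].astype(np.uint8))
    e=np.r_[t,.165];print(proj("scene",e+[0,0,.0102-.061]),proj("top",e+[0,0,.0102-.061]))
    b=cv2.imread("pics/scene11.png")[130:260,240:370];cv2.imwrite("pics/c11.png",cv2.resize(b,None,fx=5,fy=5))
E
```

```text
down t=23.43 p [0.4759 0.2565 0.0614] F [ 0.23  0.38 -0.14] M [ 0.01 -0.06 -0.  ] op 0.0321 q6 0.17
grip t=23.81 p [0.4758 0.2564 0.0612] F [-1.77 -0.79  4.15] M [-0.09  0.12 -0.01] op 0.0177 q6 0.17
up t=24.65 p [0.475  0.2561 0.1641] F [ 0.66 -0.22 -1.88] M [-0.03 -0.07  0.  ] op 0.0179 q6 0.17
over start t=25.76 p [ 0.5327 -0.0244  0.1647] F [ 0.71 -0.11 -1.44] M [-0.04 -0.03  0.01] op 0.0180 q6 -0.38
 t=25.96 p [ 0.5328 -0.0243  0.165 ] F [ 0.31  0.12 -0.36] M [-0.08 -0.14 -0.03] op 0.0179 q6 -0.38
[[313.12061626 200.84188414]] [[302.6258052  226.88116759]]
```

View pics/c11.png

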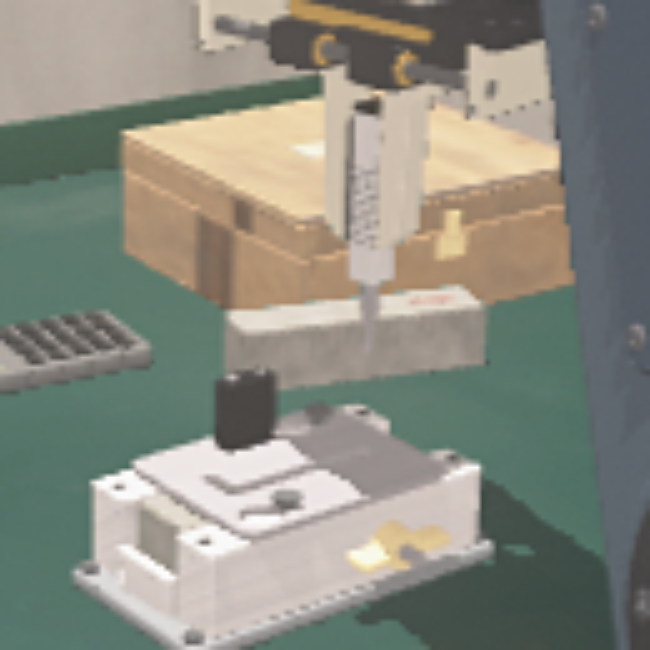

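Scriber held. The tip shows at (368,355) in the crop, against a predicted (367,356). I'll check the force noise, lower into the slot and feel for the specimen.

```bash
cat >> h.py <<'E'
def F(n=30):
    return np.mean([state()["wrist_force"] for _ in range(n)],0)
E
python3 - <<'E'
from h import *
t0=state()["time"];a=np.array([state()["wrist_force"] for _ in range(40)]);print(a.std(0),a.mean(0),state()["time"]-t0)
o=ori(13.9);t=jig(-.008,-.042)
ctrl.movel([*t,.116],max_speed=.12);ctrl.hold(.1);b=F();print("bias",b);st()
r=ctrl.movel([*t,.100],max_speed=.012,max_force=3.5)
s=st("touch %s"%r);f=F();print("dF",f-b)
ctrl.hold(.1);print(F()-b);np.save("bias.npy",b)
E
```

```text
[8.32667268e-17 2.77555756e-16 9.99200722e-16] [-0.23757145 -0.42920093 -0.95412112] 0.0
bias [-0.70487331 -0.23502196 -1.30993084]
 t=26.82 p [ 0.5334 -0.0254  0.1169] F [-0.7  -0.24 -1.31] M [-0.04 -0.12  0.04] op 0.0176 q6 -0.38
touch True t=27.83 p [ 0.5328 -0.0253  0.1026] F [-0.81  0.05  4.3 ] M [-0.01 -0.08 -0.03] op 0.0181 q6 -0.38
dF [-0.10515093  0.28491257  5.60575885]
[1.19981153 0.43912399 6.02109995]
```

```bash
cat >> h.py <<'E'
def meas(n=8):
    f=[];z=[]
    for _ in range(n):
        s=state();f.append(s["wrist_force"]);z.append(s["ee_pos"]);ctrl.hold(.01)
    return np.mean(f,0),np.mean(z,0)
E
python3 - <<'E'
from h import *
t=jig(-.008,-.042);b=np.load("bias.npy")
t0=state()["time"]
f,p=meas();print("now",(f-b).round(2),p.round(5),state()["time"]-t0)
zc=p[2]
for d in(0,.0002,.0004,.0002):
    ctrl.movel([*t,zc+d],max_speed=.01,max_force=10);f,p=meas();print(d,(zc+d).round(5),(f-b).round(2),p.round(5),round(state()["time"],2))
E
```

```text
now [1.08 0.19 6.59] [ 0.53277 -0.0253   0.10262] 0.06670000000000087
0 0.10262 [0.23 0.21 5.51] [ 0.53287 -0.02532  0.1027 ] 28.32
0.0002 0.10282 [0.69 0.26 4.27] [ 0.53282 -0.02531  0.10278] 28.63
0.0004 0.10302 [1.15 0.37 3.07] [ 0.53278 -0.02531  0.10293] 28.95
0.0002 0.10282 [1.07 0.15 3.76] [ 0.53282 -0.02532  0.10285] 29.27
```

Stiffness is about 6 N/mm and the contact is steady at about 5 N. Now the pass, in short segments, fitting the specimen's slope as it goes.

```bash
python3 - <<'E'
from h import *
b=np.load("bias.npy");k=6000.;Ft=5.
pts=[(-.008,-.042+.006*i) for i in range(15)]+[(-.008+.006*i,.042) for i in range(1,4)]
Y=[-.042]*3;Z=[.1027+5.4/k-.00006,.10282+4.27/k,.10302+3.07/k]  # ridge fit data
zc=.1028
def pred(y):
    A=np.c_[np.ones(len(Y)),np.array(Y)+.042];A=np.vstack([A,[0,.01]]);c=np.linalg.lstsq(A,np.r_[Z,0],rcond=None)[0]
    return c[0]+c[1]*(y+.042),c[1]
for (x,y) in pts[1:]:
    zs,sl=pred(y);
    # bound relative to the last measured force
    zc=zs-Ft/k
    r=ctrl.movel([*jig(x,y),zc],max_speed=.022,max_force=8)
    f,p=meas(3);d=f-b
    q=rot(JY).T@(p[:2]-JC)*1000
    yy=q[1]/1000 if r else y; zz=p[2] if r else zc
    Y.append(yy);Z.append(zz+d[2]/k)
    if d[2]<2.5 or d[2]>9: # local correction if fit lags
        Y+= [yy]*3; Z+=[zz+d[2]/k]*3
    print(r,"%.1f %.1f"%(x*1e3,y*1e3),"zc %.5f"%zc,"F",d.round(1),"q",q.round(1),"sl %.4f"%sl,"t %.2f"%state()["time"])
E
```

```text
False -8.0 -36.0 zc 0.10270 F [1.4 2.2 5.7] q [ -7.9 -35.5] sl 0.0000 t 29.72
True -8.0 -30.0 zc 0.10277 F [0.5 3.9 5.2] q [ -7.8 -32.3] sl 0.0042 t 30.00
True -8.0 -24.0 zc 0.10292 F [0.1 2.8 5.2] q [ -7.7 -30.6] sl 0.0102 t 30.28
True -8.0 -18.0 zc 0.10308 F [0.8 3.5 5.1] q [ -7.7 -27.8] sl 0.0139 t 30.62
True -8.0 -12.0 zc 0.10321 F [0.3 3.4 4.9] q [ -7.7 -23. ] sl 0.0156 t 31.06
True -8.0 -6.0 zc 0.10333 F [0.3 3.5 5.4] q [ -7.7 -17.8] sl 0.0164 t 31.52
True -8.0 0.0 zc 0.10351 F [0.5 3.5 5. ] q [ -7.7 -11.3] sl 0.0184 t 32.02
True -8.0 6.0 zc 0.10362 F [0.7 3.2 5.3] q [-7.7 -4.4] sl 0.0186 t 32.52
False -8.0 12.0 zc 0.10377 F [1.  0.8 4.4] q [-8.  12.3] sl 0.0193 t 33.48
False -8.0 18.0 zc 0.10383 F [0.8 2.5 5.6] q [-8.  18.6] sl 0.0182 t 33.93
False -8.0 24.0 zc 0.10398 F [0.8 1.7 4.7] q [-8.  24.5] sl 0.0189 t 34.38
False -8.0 30.0 zc 0.10407 F [0.4 2.3 4.7] q [-8.  30.5] sl 0.0186 t 34.83
False -8.0 36.0 zc 0.10417 F [0.8 1.  4.9] q [-8.  36.4] sl 0.0184 t 35.28
False -8.0 42.0 zc 0.10428 F [0.7 1.6 4.9] q [-8.  42.4] sl 0.0183 t 35.73
True -2.0 42.0 zc 0.10427 F [1.  0.  6.5] q [-6.8 42.3] sl 0.0183 t 35.98
True 4.0 42.0 zc 0.10430 F [0.7 0.  6.9] q [-5.9 42.3] sl 0.0187 t 36.27
True 10.0 42.0 zc 0.10432 F [0.2 1.  7.3] q [-5.1 42.3] sl 0.0190 t 36.59
```

Contact held the whole way. The early stops came from my low force limit triggering on friction and transients. The tip is at the corner, still bearing at about 7 N, so I continue along the short leg.

```bash
python3 - <<'E'
from h import *
b=np.load("bias.npy")
z=.1042
for x in(-.002,.0005,.003,.006,.009,.0105):
    r=ctrl.movel([*jig(x,.042),z],max_speed=.018,max_force=12)
    f,p=meas(3);d=f-b;q=rot(JY).T@(p[:2]-JC)*1000
    print(r,"F",d.round(1),"q",q.round(1),"z %.4f"%p[2],"t %.2f"%state()["time"])
    if r and abs(d[0])>8: break
    z+=np.clip((d[2]-5)/6000,-.0003,.0003)
E
```

```text
False F [-2.4  0.2  8.1] q [-3.  42.1] z 0.1040 t 36.93
False F [-1.1  0.   6.1] q [-0.3 42.1] z 0.1042 t 37.25
False F [-0.3  0.7  3.2] q [ 2.9 42. ] z 0.1044 t 37.57
False F [-1.1 -0.1  4.2] q [ 6.1 42. ] z 0.1044 t 37.91
False F [-1.8 -0.1  4.5] q [ 9.2 42. ] z 0.1043 t 38.25
False F [-1.7  0.1  5.4] q [10.7 42. ] z 0.1043 t 38.52
```

All waypoints were passed with a force reading of 3–8 N. Now I lift out and return the scriber to its stand.

```bash
python3 - <<'E'
from h import *
ctrl.movel([*jig(.010,.042),.165],max_speed=.12);st("up")
sc=np.array([.4755,.2563])
ctrl.reach([*sc,.165],ori(13.9));ctrl.hold(.1);st("over stand")
im=cams.get_image("scene")[190:300,170:290];cv2.imwrite("pics/s12.png",cv2.resize(im,None,fx=5,fy=5)[...,::-1])
r=ctrl.movel([*sc,.0590],max_speed=.06,max_force=5);s=st("down %s"%r)
im=cams.get_image("scene")[190:300,170:290];cv2.imwrite("pics/s13.png",cv2.resize(im,None,fx=5,fy=5)[...,::-1])
E
```

```text
up t=39.18 p [0.5453 0.0596 0.1643] F [ 0.66  0.81 -1.01] M [-0.02 -0.06 -0.02] op 0.0179 q6 -0.21
over stand t=40.12 p [0.4762 0.255  0.1648] F [-0.08 -0.36 -0.42] M [ 0.03 -0.14 -0.03] op 0.0177 q6 0.16
down True t=41.78 p [0.4755 0.2563 0.0612] F [-0.78 -0.83  5.87] M [-0.05  0.06 -0.02] op 0.0177 q6 0.17
```

View pics/s13.png

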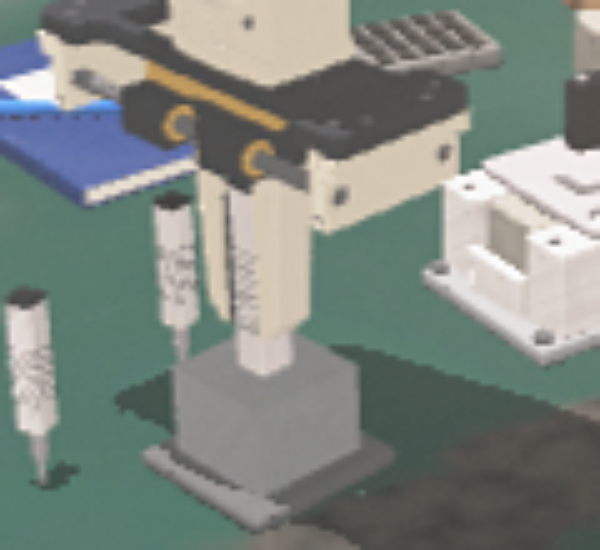

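The shoulder is on the stand top, at the same height (.0612) as when I gripped it. I release, retreat and check.

```bash
python3 - <<'E'
from h import *
sc=np.array([.4755,.2563])
eoat.grip(.034,40);st("open")
ctrl.movel([*sc,.20],max_speed=.15)
ctrl.reach([.45,.05,.3],ori(3.55));st("away")
T=avg("top",1);S=avg("scene",2);np.save("T14.npy",T)
cv2.imwrite("pics/s14.png",cv2.resize(S[190:300,150:350],None,fx=4,fy=4)[...,::-1].clip(0,255).astype(np.uint8))
cv2.imwrite("pics/t14.png",cv2.resize(T[140:290,140:340],None,fx=4,fy=4)[...,::-1].clip(0,255).astype(np.uint8))
E
```

```text
open t=42.35 p [0.4748 0.256  0.0603] F [ 0.49 -0.2   0.87] M [-0.03 -0.12  0.02] op 0.0342 q6 0.17
away t=44.35 p [0.45   0.0506 0.2993] F [-1.05  0.84  0.  ] M [-0.04 -0.09  0.01] op 0.0338 q6 -0.05
```

View pics/s14.png

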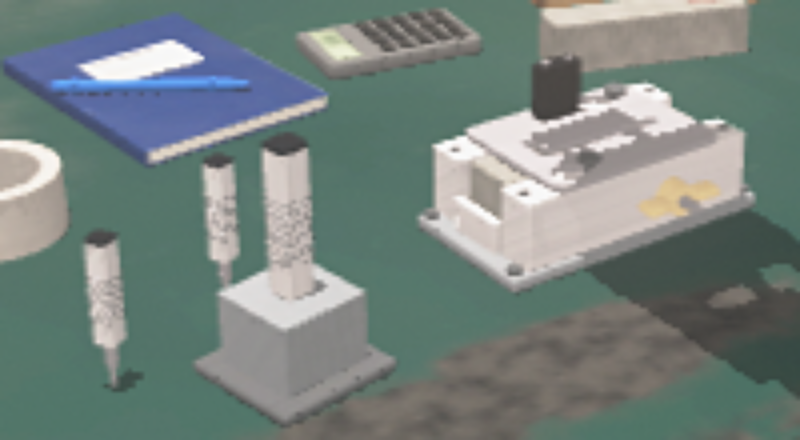

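View pics/t14.png

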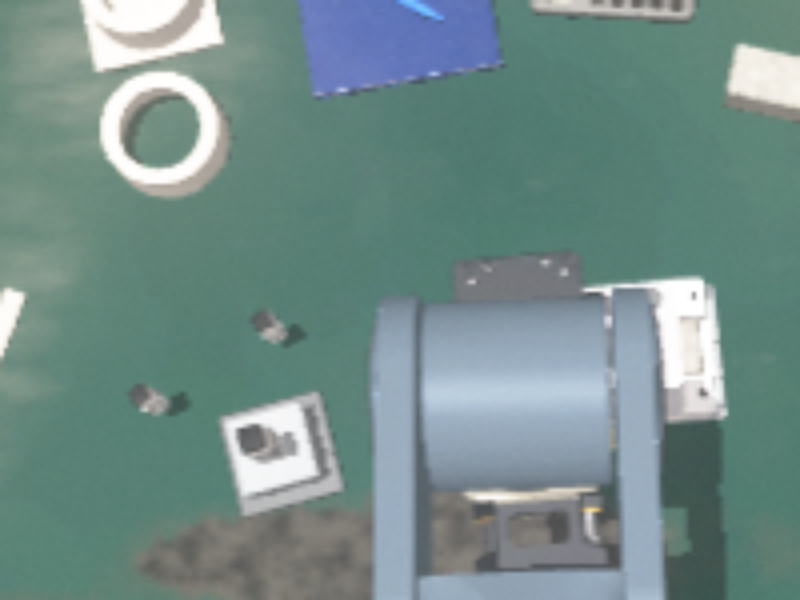

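The scriber stands upright with its cap where it was at the start. I move the arm clear of the jig for one more measurement of the template.

```bash
python3 - <<'E'
from h import *
ctrl.reach([.35,-.35,.3],ori(-20));st("away")
T=avg("top",3)
c,f=up(T,250,200,330,256,8);g=c.min(2);m=(g<238).astype(np.uint8);n,lb,s_,ce=cv2.connectedComponentsWithStats(m)
for i in range(1,n):
    if 300<s_[i,4]<8000:
        ys,xs=np.where(lb==i);q=(cast("top",f(np.c_[xs,ys]),.061)[:,:2]-JC)@rot(JY)*1000
        print("jig x",q[:,0].min().round(1),q[:,0].max().round(1),"y",q[:,1].min().round(1),q[:,1].max().round(1),"mean",q.mean(0).round(1))
c,f=up(T,190,228,232,272,8);m=(c.mean(2)<105).astype(np.uint8);n,lb,s_,ce=cv2.connectedComponentsWithStats(m);i=1+np.argmax(s_[1:,4]*(ce[1:,1]<250));print("cap",f(ce[i]),"was 202.28 249.0")
cv2.imwrite("pics/t15.png",cv2.resize(T[130:290,140:400],None,fx=3,fy=3)[...,::-1].clip(0,255).astype(np.uint8))
E
```

```text
away t=46.02 p [ 0.3505 -0.3493  0.3   ] F [ 0.13 -0.21 -0.72] M [ 0.02 -0.1   0.01] op 0.0340 q6 -0.53
jig x 29.2 45.6 y -56.1 -41.0 mean [ 37.1 -48.4]
jig x 31.8 39.4 y 74.3 81.9 mean [35.6 78.2]
jig x -22.9 23.1 y 66.0 85.4 mean [-0.1 75.1]
jig x -11.8 10.5 y 32.0 45.6 mean [-3.5 40.6]
jig x -12.3 -3.0 y -45.2 24.8 mean [-7.6 -9.9]
jig x -43.2 -28.0 y 23.1 36.9 mean [-35.   29.8]
cap [202.21288651 248.98581342] was 202.28 249.0
```

View pics/t15.png

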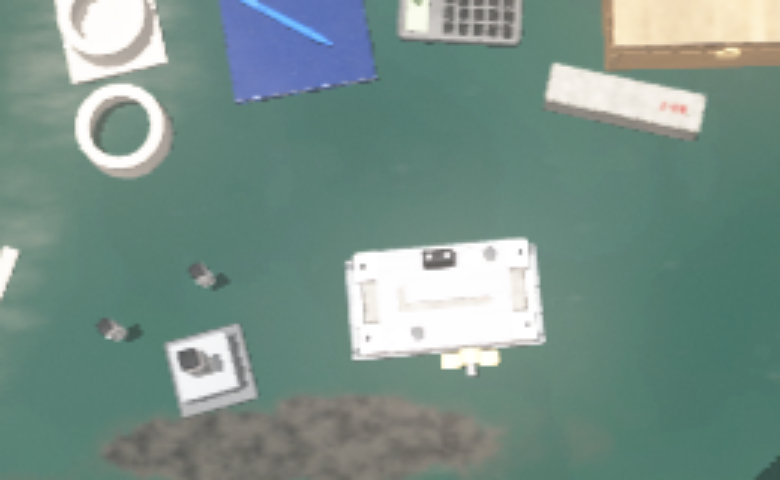

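The template is still home, the scriber stands in its stand, and the prism and ring look undisturbed. I hand the job in.

```bash
python3 -c "
from plant import ctrl
ctrl.close_job()"
```

```text
the job is handed in; nothing more can be done
```

I fitted the template on both studs and slid it home, scribed the L with the tip touching the specimen all the way, put the scriber back in its stand and handed the job in at about 46 s. No verdict is reported.

**Problems on the way**
- **Empty first grasp:** the reported tool position was 35 mm off along the tool axis. I found this with a guarded touch on the bare bench and corrected for it; the second grasp held.
- **Early stops while scribing:** my 8 N force limit stopped several segments short, so the pass ran in jerks. Near the corner it barely moved for three segments, and I finished the short leg with a 12 N limit.
- **Force readings:** they were 3–8 N at every point where I read them, and I did not lift out of the slot. I only read the force between moves, so short peaks in between are not recorded.

**Last checks**
- **Template:** its slot measures within 1 mm of where it was after locking, so it is still home.
- **Scriber:** its cap is within 0.1 pixel of its starting position. The shoulder came down at the height where I had gripped it.
- **Other things:** the spare prism and the ring mould look unmoved in the pictures, though I did not measure them.
- **Heights:** I took the template's height from contact only, because the arm hid it from the scene camera. The stud and scriber heights from two views agreed with the text to about 1 mm.

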